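Stack the sound tins, weed out the odd ones

ROBOT

A 6-joint arm with a two-finger parallel gripper is mounted at the origin on the work surface. World frame = base frame: x ahead of the robot, y to its left, z up, the work surface at z = 0. Lengths are in m, angles in degrees, forces in N, time in s.
With the tool pointing down it reaches from about 0.375 to 0.9 m from the base axis. Payload 3.1 kg.
Tool frame: the origin (TCP) lies on the centre line of the jaws, within the pads' length; the fingertips stand 25 mm ahead of it and the grasp point (between the pads) lies 6 mm ahead of it; z points along the fingers, y is the line along which they close (so a half turn about z gives the same grasp; the last joint's range is limited). The gripper opens to 87 mm and grips with 3 to 60 N. Pads are 19 mm wide; open, the fingers measure 117 mm over their backs; the gripper's body (75 mm by 190 mm) begins 51 mm behind the grasp point.
Start: joints at [-75.315, 30.224, 82.088, -0, 67.689, -10.227], TCP at [0.263, -0.567, 0.248] pointing down, gripper open.
Joint ranges: [-176.69, 176.69], [-43.24, 126.21], [12.49, 139.97], [-82, 262], [0, 151.66], [-163.58, 163.58]. Speed limits (degrees/s): [159.86, 159.86, 180, 180, 180, 180].

INTERFACE

Orientations are given as a 3x3 rotation matrix whose columns are the frame's x, y, z axes.
In Python, from rig import bot, cams, models gives the robot as it stands. The module is installed in compiled form; this text tells all that it offers.
- The arm moves only by the shell command python3 -m handwheel 'ROWS' [OPENING]. ROWS is JSON, a list of rows, each a list of 6 numbers: the shift along the world's x, y, z each as a share of 1 m, from -1 to 1, then the turn, a rotation vector about the world's x, y, z each as a share of 2 rad, from -1 to 1. In form: [[dx, dy, dz, wx, wy, wz], ...]. A call has exactly 8 rows; each row is the pose to reach, as a shift and turn from the pose commanded when the call began; what a row does not reach only later rows make up. A row lasts 1/12 s, in which the tool goes at most 41.7 mm and 7.16 degrees, less where a joint would pass 70% of its speed; a pose out of reach is approached as far as the arm can. A call with a number of a shift or a turn outside -1 to 1 is refused whole. A call with a gripper value outside its range is refused whole. OPENING is the opening, from -1 (shut) to 1 (fully open), so that 0 is half open, set as the call begins (- or left out, the last holds). The fingers move at their own pace and stop on an object; the grip force is fixed at half the most. Time passes only in rows, so rows that repeat a pose let the fingers close, or fill a call up. It gives the time, the measured TCP pose, the force, the opening and the grip force at its end, in the units of the state.
- bot.read_state(): the state, without advancing time (a new reading comes with each control period).
- cams.capture(name): name is "scene" or "top" or "wrist"; returns (picture, depth): 480x640x3 uint8, blue, green, red; 480x640 float32, m along the optical axis (not along the pixel's ray), 0 where there is no reading.
- cams.calibration(name): a dict with "mtx" (3x3 intrinsics, pixels), "dist_coeffs" ([k1, k2, p1, p2, k3] as OpenCV has them; the pictures are not rectified), "R" (3x3) and "t" (3): a world point X has camera coordinates R X + t; the wrist camera has in their place "tool_from_camera" (4x4, takes a point from camera to tool coordinates, whose origin is the TCP and whose axes are the flange's). Camera axes: x right, y down, z forward; pixel columns grow to the right and rows downward; lengths in m; the calibration is good to about 2 mm. A picture is of the moment at which its call begins: read the wrist's pose just before it. calibration takes no time and is no camera call.
- bot.hand_in(): hands the job in; it is judged then, once.
Trained networks look in the newest picture that a camera, given by its name, has taken for a name from the list of things; names that differ only in an ending like _2 or _b are one class to them, and where a whole thing is asked for, a point or a joint stands for the part that bears it (a point fixed in the world has none). Each returns a list of dicts, best first, with "conf" (0 to 1); they miss things now and then, are a little off and sometimes report something else, mostly with a low value. They report only what shows in the picture. A call takes as long as a camera call. They do not tell look-alikes from the thing itself.
- models.spot_in(query, camera): "position" ([column, row] in pixels, amid what is visible of it).
- models.tip_of(query, camera): "position" ([column, row] in pixels: a listed point, or the origin of a listed thing).
The state is a dict: "time_s": time; "joint_positions": joint angles; "qvel": joint speeds; "tau": joint torques, N m; "position": TCP position; "tcp_rot": TCP orientation; "force": force on the tool from outside, world axes, zero at the start; "moment": the same for the moment, N m; "opening": opening from 0.0 (shut) to 1.0 (fully open); "grasp_force": force on a finger pad.
Only numpy, scipy, OpenCV 4.12 (cv2) and the standard library are available. Lean on these libraries where they do the work, as an engineer would, in place of code of your own. Each camera call takes 0.05 s, during which the arm holds its last target. There are 200 camera calls.

TASK

One sound empty tin stands mouth down in the wooden tray to start a column. Of the four empty tins standing mouth down among the stationery, stack the two that match it on top of it, mouth down, rim squarely on rim, so that all three stand in one straight column in their bay, and put the two odd ones (the one squashed oval and the squat one) down inside the black crate. Leave everything else where it is, including the tin in use as a pencil pot.

Things in the scene. Friction and masses are not known exactly. Their poses are not given: they have to be found in the camera images.
- tin_a_mid (a point): a sound empty steel tin with closed end up and open mouth down, 55 mm across and 70 mm tall, one of three alike (this one stands among the stationery); ribbed straight wall, rolled rims standing 3 mm proud at both ends (the closed end is sunk 4 mm inside its rim), so that mouth rim rests on end rim when stacked; about 45 g. The point is on its axis half-way up, 35 mm from either end; z runs along the axis from mouth to closed end
- tin_b_mid (a point): a sound empty steel tin with closed end up and open mouth down, 55 mm across and 70 mm tall, one of three alike (this one stands among the stationery); ribbed straight wall, rolled rims standing 3 mm proud at both ends (the closed end is sunk 4 mm inside its rim), so that mouth rim rests on end rim when stacked; about 45 g. The point is on its axis half-way up, 35 mm from either end; z runs along the axis from mouth to closed end
- tin_c_mid (a point): a sound empty steel tin with closed end up and open mouth down, 55 mm across and 70 mm tall, one of three alike (this one stands already in the bay of the tray); ribbed straight wall, rolled rims standing 3 mm proud at both ends (the closed end is sunk 4 mm inside its rim), so that mouth rim rests on end rim when stacked; about 45 g. The point is on its axis half-way up, 35 mm from either end; z runs along the axis from mouth to closed end
- tin_oval_mid (a point): an odd steel tin, mouth down, 70 mm tall, squashed oval: 66 mm along its own x and 41 mm along its own y at the mouth, 64 by 45 mm at the closed end on top (about 43 mm along y half-way up); about 45 g. The point is on its axis half-way up, 35 mm above its mouth; z runs up from mouth to closed end
- tin_squat_mid (a point): an odd steel tin, mouth down, round and squat: 64 mm across and 38 mm tall; about 40 g. The point is on its axis half-way up, 19 mm above its mouth; z runs up from mouth to closed end
- tray: fixed shallow wooden desk tray, 250 mm along its own x, 130 mm along its own y, walls 6 mm thick and 28 mm high, floor 6 mm thick; a 26 mm high divider across it at x = -4 mm parts it into two bays. The -x bay holds a glue bottle and an eraser, the +x bay is for the column and holds only its first tin. Stands to the left or right of the tins. Origin at the centre of its underside, z up
- bay (a point): centre of the floor of the tray's +x bay, for the column (fixed to the tray, x and y along the tray's); the bay is 120 mm along x by 118 mm along y inside, its floor 6 mm above the worktop
- crate: fixed black ventilated plastic crate, open on top, 220 mm along its own x, 160 mm along its own y, 70 mm high, walls and floor 5 mm thick, empty; stands on the other side of the tins from the tray. Origin at the centre of its underside, z up
- pencil_pot: a tin like the sound ones but standing mouth up and full of pencils, 55 mm across, pencils up to 140 mm high and leaning up to 24 mm from the axis; stands loose on the worktop among the tins; leave alone. Origin at the centre of its underside
- paint_jar: white plastic paint jar with black screw lid, 50 mm across, 60 mm tall; stands loose on the worktop among the tins; leave alone. Origin at the centre of its underside
- tape_roll: roll of adhesive tape lying flat, 66 mm across, 19 mm tall; stands loose on the worktop among the tins; leave alone. Origin at the centre of its underside
- rubber_stamp: wooden rubber stamp, foot 58 mm along its x by 26 mm along its y, turned handle up to 67 mm high; stands loose on the worktop among the tins; leave alone. Origin at the centre of its underside
- stapler: black stapler, 135 mm along its x, 34 mm wide, 43 mm high, on the worktop beyond the tins, in front of the printer (160 mm high); leave alone. Origin at the centre of its underside
- glue_bottle: white glue bottle with orange tip standing in the tray's other bay, 32 mm across, 104 mm tall; leave alone. Origin at the centre of its underside
- eraser: eraser lying in the tray's other bay, 44 x 20 x 12 mm; leave alone. Origin at the centre of its underside
Mind the look-alikes: they are no part of the job. What is shaped like the part that bears tin_oval_mid but green is not meant.

How it is judged (in metres and radians):
At the end, for the whole second after the job is handed in: Three sound tins stacked mouth down in the bay: centres 35, 105, 175 mm above its floor (6 mm), upright within 0.08 rad, axes within 10 mm of each other. Oval and squat tins inside the crate, centres under 65 mm above the worktop. All released and still ((z of tin_a_mid in the frame of bay between 0.029 and 0.041 m or z of tin_b_mid in the frame of bay between 0.029 and 0.041 m or z of tin_c_mid in the frame of bay between 0.029 and 0.041 m) and (z of tin_a_mid in the frame of bay between 0.099 and 0.111 m or z of tin_b_mid in the frame of bay between 0.099 and 0.111 m or z of tin_c_mid in the frame of bay between 0.099 and 0.111 m) and (z of tin_a_mid in the frame of bay between 0.169 and 0.181 m or z of tin_b_mid in the frame of bay between 0.169 and 0.181 m or z of tin_c_mid in the frame of bay between 0.169 and 0.181 m) and x of tin_a_mid in the frame of bay between -0.05 and 0.05 m and y of tin_a_mid in the frame of bay between -0.05 and 0.05 m and angle between each of tin_a_mid, tin_b_mid, tin_c_mid's own z axis and vertical below 0.08 rad and linear speed of each of tin_a, tin_b, tin_c, tin_oval, tin_squat below 0.02 m/s and x of tin_b_mid in the frame of bay between -0.05 and 0.05 m and y of tin_b_mid in the frame of bay between -0.05 and 0.05 m and x of tin_c_mid in the frame of bay between -0.05 and 0.05 m and y of tin_c_mid in the frame of bay between -0.05 and 0.05 m and horizontal distance between tin_a_mid and tin_b_mid below 0.01 m and horizontal distance between each of tin_b_mid, tin_a_mid and tin_c_mid below 0.01 m and x of tin_oval_mid in the frame of crate between -0.105 and 0.105 m and y of tin_oval_mid in the frame of crate between -0.075 and 0.075 m and z of each of tin_oval_mid, tin_squat_mid in the frame of crate below 0.065 m and x of tin_squat_mid in the frame of crate between -0.105 and 0.105 m and y of tin_squat_mid in the frame of crate between -0.075 and 0.075 m); the robot touches nothing.
It fails at once if one of the other loose things is shifted by more than 20 mm (distance of any of pencil_pot, paint_jar, tape_roll, rubber_stamp, stapler, glue_bottle, eraser from where it was at the start of the episode above 0.02 m).
It fails at once if one of the other standing things is knocked over (angle between any of pencil_pot, paint_jar, rubber_stamp, stapler, glue_bottle's own z axis and vertical above 0.5 rad).
It also fails if it takes over 72 s, if anything falls off the work surface, if the arm or the gripper's body presses on something with over 40 N, if the wrist force passes 120 N, or if a joint passes its speed limit or range.

## Working session

There is one attempt and no reset: what is moved stays moved. The work goes in short steps, Python scripts to look and compute and a shell command to move; the robot and the scene stay as the last step left them, time stands still between calls to the robot, and variables do not carry over. Pictures are saved under pics/ and viewed, at most 10 in all, crops included, and the job is handed in when it is done.

```bash
mkdir -p pics
cat > h.py <<'E'
import numpy as np, cv2
from rig import bot, cams, models
def world(name, px, z=None, d=None, st=None):
    c=cams.calibration(name)
    p=cv2.undistortPoints(np.array([[px]],float),np.array(c["mtx"]),np.array(c["dist_coeffs"]))[0,0]
    r=np.array([p[0],p[1],1.])
    if "R" in c:
        R=np.array(c["R"]).T; t=-R@np.array(c["t"])
    else:
        T=np.array(c["tool_from_camera"]); W=np.array(st["tcp_rot"])
        R=W@T[:3,:3]; t=W@T[:3,3]+np.array(st["position"])
    r=R@r
    return t+r*(d if d is not None else (z-t[2])/r[2])
E
python3 - <<'E'
from h import *
for n in("scene","top"):
    im,d=cams.capture(n); cv2.imwrite(f"pics/{n}0.png",im); np.save(f"pics/{n}0.npy",d)
Z=dict(tin_a_mid=.035,tin_c_mid=.041,tin_oval_mid=.035,tin_squat_mid=.019,tray=0,bay=.006,crate=0,pencil_pot=0,paint_jar=0,tape_roll=0,rubber_stamp=0,stapler=0,glue_bottle=.006)
for q,z in Z.items():
    for m in models.tip_of(q,"top"):
        if m["conf"]>.2: print(q,round(m["conf"],2),np.round(m["position"]),world("top",m["position"],z).round(3))
print(bot.read_state())
E
```

```text
tin_a_mid 0.72 [384. 192.] [ 0.676 -0.124  0.035]
tin_c_mid 0.66 [491. 244.] [ 0.55  -0.362  0.041]
tin_oval_mid 0.96 [420. 162.] [ 0.744 -0.208  0.035]
tin_oval_mid 0.72 [332. 198.] [ 0.664 -0.001  0.035]
tin_oval_mid 0.57 [261. 154.] [0.77  0.162 0.035]
tin_squat_mid 0.86 [380. 298.] [ 0.431 -0.11   0.019]
tin_squat_mid 0.38 [492. 242.] [ 0.559 -0.37   0.019]
tray 0.81 [484. 273.] [ 0.487 -0.353  0.   ]
bay 0.9 [480. 250.] [ 0.54  -0.344  0.006]
crate 0.71 [187. 291.] [0.455 0.34  0.   ]
pencil_pot 0.64 [284. 203.] [0.659 0.111 0.   ]
paint_jar 0.72 [333. 303.] [ 0.422 -0.001  0.   ]
paint_jar 0.7 [287. 200.] [0.667 0.105 0.   ]
tape_roll 0.71 [384. 249.] [ 0.546 -0.121  0.   ]
rubber_stamp 0.81 [281. 239.] [0.573 0.119 0.   ]
stapler 0.58 [347. 156.] [ 0.769 -0.039  0.   ]
glue_bottle 0.8 [474. 315.] [ 0.391 -0.326  0.006]
glue_bottle 0.63 [491. 245.] [ 0.553 -0.372  0.006]
glue_bottle 0.45 [333. 198.] [ 0.67  -0.004  0.006]
glue_bottle 0.45 [278. 244.] [0.563 0.125 0.006]
glue_bottle 0.35 [478. 248.] [ 0.546 -0.34   0.006]
{'time_s': 0.75, 'joint_positions': array([-7.53148044e+01,  3.02187562e+01,  8.20862785e+01, -7.49318917e-04,
        6.76872920e+01, -1.02262115e+01]), 'qvel': array([-0.02387679,  0.04558461, -0.04620835,  0.04240788, -0.04288262,
        0.05111456]), 'tau': array([-1.84677425e-03, -4.39914465e+01, -1.76967269e+01,  6.33568293e-02,
        5.03719691e-02, -3.39671578e-05]), 'position': array([ 0.26329487, -0.56683528,  0.24760729]), 'tcp_rot': array([[ 9.06958081e-01,  4.21220890e-01,  2.22474727e-05],
       [ 4.21220889e-01, -9.06958072e-01, -1.32617463e-04],
       [-3.56837207e-05,  1.29649580e-04, -9.99999991e-01]]), 'force': array([ 0.61576319, -0.04240098, -1.01854126]), 'moment': array([-0.01534332,  0.00439636, -0.04197148]), 'grasp_force': 0.0, 'opening': 0.9947581073407913}
```

View pics/top0.png

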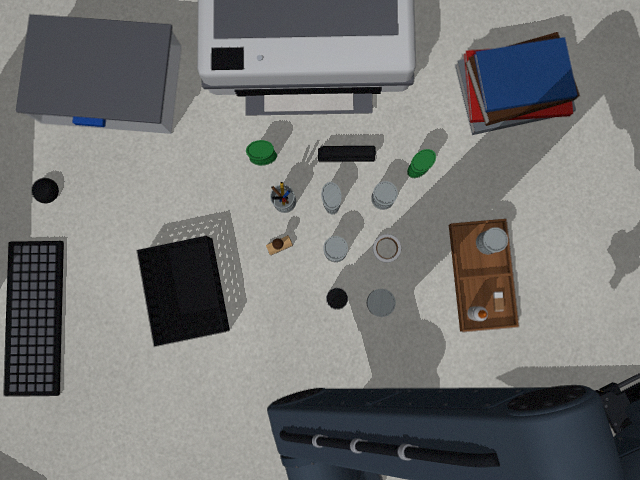

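View pics/scene0.png

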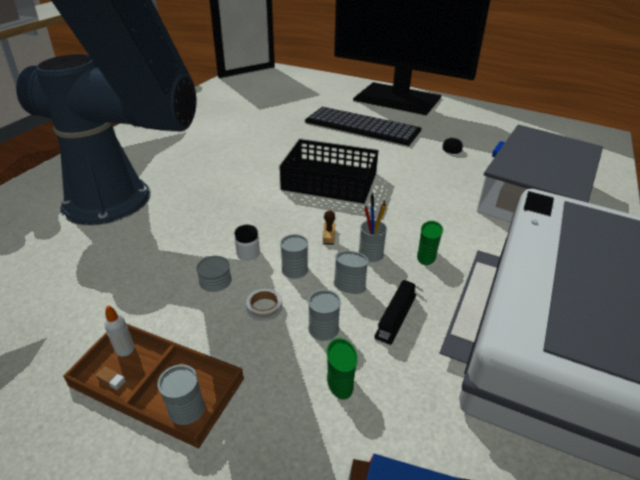

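The top view shows the round tins at (384,193) and (336,248), the grey oval at (332,196), the squat at (381,302) and the bay tin at (492,240). The pencil pot is at (283,198) and the crate is left around (187,290). The two green tins are decoys.

Run:
```python
from h import *
c=cams.calibration("top"); d=np.load("pics/top0.npy")
v,u=np.mgrid[0:480,0:640]
p=cv2.undistortPoints(np.stack([u.ravel(),v.ravel()],1).astype(float)[:,None],np.array(c["mtx"]),np.array(c["dist_coeffs"]))[:,0]
R=np.array(c["R"]); C=np.hstack([p*d.reshape(-1,1),d.reshape(-1,1)])
W=((C-np.array(c["t"]))@R).reshape(480,640,3)
print("cam",-R.T@np.array(c["t"]))
np.save("pics/W.npy",W)
for n,(x,y),lo,hi in [("oval",(332,194),.055,.085),("A",(384,190),.055,.085),("B",(336,246),.055,.085),("squat",(381,302),.028,.05),("C",(492,240),.06,.09),("pot",(283,198),.03,.15),("jar",(336,298),.04,.08),("tape",(387,249),.01,.03),("stamp",(279,244),.01,.08),("stapler",(347,154),.02,.06),("glue",(478,314),.05,.13),("crate",(187,290),.055,.085),("tray",(484,273),.02,.034)]:
    r=60 if n in("crate","tray") else 30 if n=="stapler" else 20
    s=W[y-r:y+r,x-r:x+r].reshape(-1,3); s=s[(s[:,2]>lo)&(s[:,2]<hi)]
    if len(s)<5: print(n,len(s)); continue
    m=cv2.minAreaRect(s[:,:2].astype(np.float32))
    print(n,len(s),"z",np.median(s[:,2]).round(3),"mid",((s.min(0)+s.max(0))/2).round(3)[:2],"rng",np.ptp(s,0).round(3)[:2],"rect",np.round(m[0],3),np.round(m[1],3),round(m[2],1))
for z,n,x,y in((.07,"A",384,190),): pass
```

```text
cam [ 0.43665574 -0.00389915  1.41583185]
oval 445 z 0.066 mid [0.664 0.001] rng [0.063 0.043] rect [0.664 0.001] [0.043 0.063] 89.1
A 479 z 0.065 mid [ 0.668 -0.122] rng [0.055 0.054] rect [ 0.668 -0.122] [0.054 0.054] 18.1
B 475 z 0.066 mid [ 0.545 -0.007] rng [0.054 0.054] rect [ 0.546 -0.008] [0.054 0.053] 25.0
squat 605 z 0.034 mid [ 0.423 -0.11 ] rng [0.061 0.064] rect [ 0.423 -0.11 ] [0.064 0.061] 89.3
C 505 z 0.071 mid [ 0.558 -0.363] rng [0.052 0.054] rect [ 0.558 -0.363] [0.054 0.052] 86.4
pot 336 z 0.072 mid [0.664 0.11 ] rng [0.055 0.055] rect [0.664 0.11 ] [0.054 0.053] 45.4
jar 359 z 0.059 mid [ 0.433 -0.009] rng [0.047 0.047] rect [ 0.433 -0.009] [0.047 0.046] 58.3
tape 327 z 0.018 mid [ 0.548 -0.127] rng [0.065 0.063] rect [ 0.548 -0.127] [0.063 0.065] 87.7
stamp 291 z 0.02 mid [0.559 0.122] rng [0.042 0.061] rect [0.559 0.123] [0.026 0.058] 23.0
stapler 677 z 0.04 mid [ 0.772 -0.039] rng [0.03  0.131] rect [ 0.772 -0.039] [0.131 0.028] 88.6
glue 198 z 0.077 mid [ 0.394 -0.324] rng [0.031 0.031] rect [ 0.394 -0.324] [0.031 0.031] 0.2
crate 1063 z 0.068 mid [0.456 0.341] rng [0.245 0.201] rect [0.456 0.341] [0.221 0.163] 11.0
tray 1147 z 0.026 mid [ 0.482 -0.349] rng [0.256 0.149] rect [ 0.482 -0.348] [0.251 0.133] 4.3
```

```bash
python3 - <<'E'
from h import *
W=np.load("pics/W.npy")
s=W[150:215,255:310].reshape(-1,3); s=s[(s[:,2]>.085)&(abs(s[:,0]-.664)<.06)&(abs(s[:,1]-.11)<.05)]
print("pencils",len(s),s.min(0).round(3),s.max(0).round(3))
for x,y in((422,162),(261,152)):
    t=W[y-15:y+15,x-18:x+18].reshape(-1,3); t=t[(t[:,2]>.05)]
    print("green",t.min(0).round(3),t.max(0).round(3))
t=W[80:120,240:390].reshape(-1,3); t=t[t[:,2]>.08]; print("printer x min",t[:,0].min())
E
python3 -m handwheel '[[0.02,0.06,0,0,0,-0.03],[0.03,0.09,0,0,0,-0.06],[0.04,0.12,0,0,0,-0.09],[0.05,0.15,0,0,0,-0.12],[0.06,0.18,0,0,0,-0.15],[0.07,0.21,0,0,0,-0.18],[0.08,0.23,0,0,0,-0.217],[0.08,0.23,0,0,0,-0.217]]' 1
```

```text
pencils 134 [0.645 0.089 0.086] [0.685 0.129 0.143]
green [ 0.437 -0.237  0.052] [ 0.767 -0.004  1.416]
green [ 0.437 -0.004  0.05 ] [0.795 0.192 1.416]
printer x min 0.43665573850051015
time_s: 1.42
position: [0.3438, -0.3322, 0.2476]
tcp_rot: [[1.0, 0.002, -0.001], [0.002, -1.0, 0.003], [-0.001, -0.003, -1.0]]
force: [-0.5, 0.3, -0.6]
opening: 1.0
grasp_force: 0.0
```

```bash
python3 -m handwheel '[[0.01,0.035,0,0,0,0],[0.025,0.07,0,0,0,0],[0.04,0.11,-0.02,0,0,0],[0.055,0.15,-0.05,0,0,0],[0.065,0.185,-0.08,0,0,0],[0.075,0.21,-0.1,0,0,0],[0.08,0.227,-0.11,0,0,0],[0.08,0.227,-0.11,0,0,0]]'
python3 - <<'E'
from h import *
st=bot.read_state(); im,d=cams.capture("wrist"); print(st["position"])
im2,_=cams.capture("scene")
cv2.imwrite("pics/w1.png",np.hstack([cv2.resize(im,(400,300)),cv2.resize(im2,(400,300))]))
for m in models.tip_of("tin_squat_mid","wrist")[:2]: print(m, world("wrist",m["position"],.019,st=st))
c=[world("wrist",(u,v),d=float(d[v,u]),st=st) for v in range(0,480,3) for u in range(0,640,3) if d[v,u]>0]
c=np.array(c); s=c[(c[:,2]>.028)&(c[:,2]<.05)&(np.hypot(c[:,0]-.423,c[:,1]+.11)<.05)]
print(len(s),s.min(0).round(3) ,s.max(0).round(3),((s.min(0)+s.max(0))/2).round(4))
E
```

```text
time_s: 2.08
position: [0.4218, -0.1055, 0.1348]
tcp_rot: [[1.0, 0.006, -0.007], [0.006, -1.0, 0.004], [-0.006, -0.004, -1.0]]
force: [0.1, 0.2, -0.5]
opening: 0.997
grasp_force: 0.0
[ 0.42184323 -0.10551511  0.13478487]
{'position': [321.3, 238.6], 'conf': 0.88} [ 0.42809553 -0.10740007  0.019     ]Traceback (most recent call last):
  File "<stdin>", line 6, in <module>
  File "h.py", line 4, in world
    c=cams.calibration(name)
ValueError: time passes only in moves, steps and waits
```

View pics/w1.png

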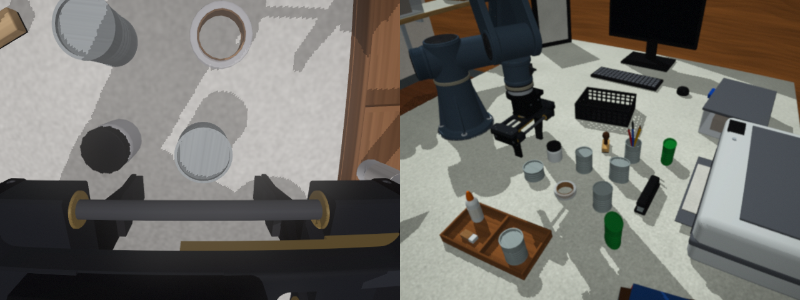

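Left, the wrist view shows the squat tin between the open fingers and the jar clear of them. The gripper's body is wide along the closing line. Now I'll grasp the squat tin.

```bash
cat >> h.py <<'E'
def cloud(name):
    st=bot.read_state(); im,d=cams.capture(name); c=cams.calibration(name)
    v,u=np.mgrid[0:480,0:640]
    p=cv2.undistortPoints(np.stack([u.ravel(),v.ravel()],1).astype(float)[:,None],np.array(c["mtx"]),np.array(c["dist_coeffs"]))[:,0]
    C=np.hstack([p,np.ones((len(p),1))])*d.reshape(-1,1)
    if "R" in c: X=(C-np.array(c["t"]))@np.array(c["R"])
    else:
        T=np.array(c["tool_from_camera"]); X=(C@T[:3,:3].T+T[:3,3])@np.array(st["tcp_rot"]).T+np.array(st["position"])
    return im,X[d.ravel()>0],st
def find(X,xy,lo,hi,r=.05):
    s=X[(X[:,2]>lo)&(X[:,2]<hi)&(np.hypot(X[:,0]-xy[0],X[:,1]-xy[1])<r)]
    if len(s)<5: return len(s)
    m=cv2.minAreaRect(s[:,:2].astype(np.float32))
    return len(s),np.median(s[:,2]).round(3),((s.min(0)+s.max(0))/2).round(4)[:2],np.ptp(s,0).round(3)[:2],np.round(m[1],3),round(m[2],1)
E
python3 -m handwheel '[[0.001,0,-0.02,0,0,0],[0.001,0,-0.045,0,0,0],[0.001,0,-0.07,0,0,0],[0.001,0,-0.09,0,0,0],[0.001,0,-0.1,0,0,0],[0.001,0,-0.106,0,0,0],[0.001,0,-0.106,0,0,0],[0.001,0,-0.106,0,0,0]]'
python3 -m handwheel '[[0,0,0,0,0,0],[0,0,0,0,0,0],[0,0,0,0,0,0],[0,0,0,0,0,0],[0,0,0,0,0,0],[0,0,0,0,0,0],[0,0,0,0,0,0],[0,0,0,0,0,0]]' -1
python3 -m handwheel '[[0,0,0,0,0,0],[0,0,0,0,0,0],[0,0,0.02,0,0,0],[0,0,0.05,0,0,0],[0,0,0.08,0,0,0],[0,0,0.11,0,0,0],[0,0,0.13,0,0,0],[0,0,0.13,0,0,0]]'
```

```text
time_s: 2.9
position: [0.425, -0.1112, 0.0321]
tcp_rot: [[1.0, -0.001, 0.002], [-0.001, -1.0, -0.001], [0.002, 0.001, -1.0]]
force: [0.2, -0.5, 0.7]
opening: 1.001
grasp_force: 0.0
time_s: 3.57
position: [0.4246, -0.1099, 0.032]
tcp_rot: [[1.0, 0.001, 0.001], [0.001, -1.0, -0.0], [0.001, 0.0, -1.0]]
force: [-0.9, 0.0, 6.1]
opening: 0.732
grasp_force: 30.0
time_s: 4.23
position: [0.4263, -0.1106, 0.1649]
tcp_rot: [[1.0, 0.001, 0.007], [0.001, -1.0, -0.004], [0.007, 0.004, -1.0]]
force: [0.9, 0.6, -0.1]
opening: 0.736
grasp_force: 30.0
```

```bash
python3 -m handwheel '[[0,0.02,0,0,0,0],[0,0.055,0,0,0,0.01],[-0.005,0.09,0,0,0,0.03],[-0.01,0.125,0,0,0,0.05],[-0.01,0.16,0,0,0,0.07],[-0.01,0.195,0,0,0,0.08],[-0.01,0.23,0,0,0,0.096],[-0.01,0.265,0,0,0,0.096]]'
python3 -m handwheel '[[0,0.035,0,0,0,0],[0,0.07,0,0,0,0],[-0.003,0.105,0,0,0,0],[-0.005,0.135,0,0,0,0],[-0.007,0.155,0,0,0,0],[-0.007,0.17,0,0,0,0],[-0.007,0.176,0,0,0,0],[-0.007,0.176,-0.02,0,0,0]]'
python3 -m handwheel '[[0,0,-0.02,0,0,0],[0,0,-0.04,0,0,0],[0,0,-0.06,0,0,0],[0,0,-0.075,0,0,0],[0,0,-0.085,0,0,0],[0,0,-0.095,0,0,0],[0,0,-0.095,0,0,0],[0,0,-0.095,0,0,0]]'
python3 -m handwheel '[[0,0,0,0,0,0],[0,0,0,0,0,0],[0,0,0,0,0,0],[0,0,0,0,0,0],[0,0,0,0,0,0],[0,0,0.02,0,0,0],[0,0,0.05,0,0,0],[0,0,0.08,0,0,0]]' 1
```

```text
time_s: 4.9
position: [0.4131, 0.1568, 0.1605]
tcp_rot: [[0.981, 0.193, -0.002], [0.193, -0.981, -0.0], [-0.002, -0.0, -1.0]]
force: [0.9, -0.2, -0.4]
opening: 0.728
grasp_force: 30.0
time_s: 5.57
position: [0.409, 0.3336, 0.143]
tcp_rot: [[0.981, 0.194, 0.006], [0.194, -0.981, 0.003], [0.007, -0.002, -1.0]]
force: [0.9, 0.1, 0.6]
opening: 0.729
grasp_force: 30.0
time_s: 6.23
position: [0.4072, 0.3308, 0.0462]
tcp_rot: [[0.982, 0.191, -0.001], [0.191, -0.982, -0.001], [-0.001, 0.0, -1.0]]
force: [0.9, 0.4, -0.5]
opening: 0.732
grasp_force: 30.0
time_s: 6.9
position: [0.4065, 0.3308, 0.1268]
tcp_rot: [[0.981, 0.192, -0.002], [0.192, -0.981, -0.001], [-0.003, 0.001, -1.0]]
force: [0.8, 0.1, 0.2]
opening: 0.993
grasp_force: 0.0
```

```bash
python3 -m handwheel '[[0,0,0.03,0,0,0],[0.01,-0.03,0.045,0,0,-0.01],[0.025,-0.065,0.05,0,0,-0.03],[0.04,-0.1,0.05,0,0,-0.05],[0.055,-0.135,0.05,0,0,-0.07],[0.07,-0.17,0.05,0,0,-0.09],[0.085,-0.205,0.05,0,0,-0.096],[0.1,-0.24,0.05,0,0,-0.096]]'
python3 -m handwheel '[[0.013,-0.03,0,0,0,0],[0.025,-0.06,0,0,0,0],[0.033,-0.08,0,0,0,0],[0.038,-0.093,0,0,0,0],[0.038,-0.098,0,0,0,0],[0.038,-0.098,0,0,0,0],[0.038,-0.098,0,0,0,0],[0.038,-0.098,0,0,0,0]]'
python3 - <<'E'
from h import *
im,X,st=cloud("wrist"); print(st["position"])
cv2.imwrite("pics/wB.png",im)
for n,xy in(("B",(.545,-.007)),("oval",(.664,.001)),("A",(.668,-.122))): print(n,find(X,xy,.058,.085,.045))
im,X,st=cloud("top"); print("squat",find(X,(.407,.331),.03,.06,.05)); print("C",find(X,(.558,-.363),.06,.09)); print("B",find(X,(.545,-.007),.06,.09,.03))
E
```

```text
time_s: 7.57
position: [0.5076, 0.0894, 0.1769]
tcp_rot: [[1.0, 0.0, 0.0], [0.0, -1.0, 0.0], [0.0, -0.0, -1.0]]
force: [0.4, -0.4, 0.7]
opening: 1.001
grasp_force: 0.0
time_s: 8.23
position: [0.5443, -0.0054, 0.1765]
tcp_rot: [[1.0, 0.002, -0.001], [0.002, -1.0, 0.001], [-0.001, -0.001, -1.0]]
force: [-0.3, 0.5, -0.2]
opening: 0.996
grasp_force: 0.0
[ 0.54429294 -0.00535571  0.1764658 ]
B (4604, np.float64(0.067), array([ 0.5488, -0.0078]), array([0.055, 0.055]), array([0.055, 0.055]), 67.8)
oval (6124, np.float64(0.067), array([ 0.6675, -0.    ]), array([0.064, 0.045]), array([0.064, 0.045]), 5.6)
A (6421, np.float64(0.067), array([ 0.6712, -0.1216]), array([0.055, 0.056]), array([0.055, 0.055]), 17.6)
squat (632, np.float64(0.039), array([0.4062, 0.3318]), array([0.061, 0.065]), array([0.063, 0.063]), 7.1)
C (498, np.float64(0.072), array([ 0.5577, -0.3629]), array([0.053, 0.055]), array([0.055, 0.053]), 85.0)
B (5, np.float64(0.069), array([ 0.5186, -0.0069]), array([0.   , 0.009]), array([0.   , 0.009]), 0.4)
```

```bash
python3 -m handwheel '[[0.002,-0.001,-0.02,0,0,0],[0.002,-0.001,-0.05,0,0,0],[0.002,-0.001,-0.08,0,0,0],[0.002,-0.001,-0.1,0,0,0],[0.002,-0.001,-0.115,0,0,0],[0.002,-0.001,-0.1256,0,0,0],[0.002,-0.001,-0.1256,0,0,0],[0.002,-0.001,-0.1256,0,0,0]]'
python3 -m handwheel '[[0,0,0,0,0,0],[0,0,0,0,0,0],[0,0,0,0,0,0],[0,0,0,0,0,0],[0,0,0,0,0,0],[0,0,0,0,0,0],[0,0,0,0,0,0],[0,0,0,0,0,0]]' -1
python3 -m handwheel '[[0,0,0,0,0,0],[0,0,0,0,0,0],[0,0,0.02,0,0,0],[0,0,0.05,0,0,0],[0,0,0.08,0,0,0],[0,0,0.11,0,0,0],[0,0,0.14,0,0,0],[0,0,0.15,0,0,0]]'
```

```text
time_s: 9.0
position: [0.5472, -0.0073, 0.0509]
tcp_rot: [[1.0, 0.002, -0.001], [0.002, -1.0, 0.0], [-0.001, -0.0, -1.0]]
force: [0.7, 0.1, 0.4]
opening: 1.007
grasp_force: 0.0
time_s: 9.67
position: [0.5475, -0.0079, 0.0513]
tcp_rot: [[1.0, 0.001, 0.001], [0.001, -1.0, -0.0], [0.001, 0.0, -1.0]]
force: [-0.6, 0.5, 3.6]
opening: 0.63
grasp_force: 30.0
time_s: 10.33
position: [0.5493, -0.0081, 0.2047]
tcp_rot: [[1.0, 0.001, 0.007], [0.001, -1.0, -0.001], [0.007, 0.001, -1.0]]
force: [0.8, 0.5, 0.6]
opening: 0.627
grasp_force: 30.0
```

```bash
python3 -m handwheel '[[-0.005,-0.015,0,0,0,0],[-0.01,-0.045,0,0,0,0],[-0.02,-0.075,0,0,0,0],[-0.03,-0.105,0,0,0,0],[-0.04,-0.135,0,0,0,0],[-0.05,-0.17,0,0,0,0],[-0.06,-0.205,0,0,0,0],[-0.067,-0.235,0,0,0,0]]'
python3 -m handwheel '[[0,-0.03,0,0,0,0],[0,-0.06,0,0,0,0],[0,-0.09,0,0,0,0],[0,-0.11,0,0,0,0],[0,-0.12,0,0,0,0],[0,-0.12,0,0,0,0],[0,-0.12,0,0,0,0],[0,-0.12,0,0,0,0]]'
python3 - <<'E'
from h import *
im,X,st=cloud("wrist"); print(st["position"])
cv2.imwrite("pics/wC.png",im)
print("C",find(X,(.558,-.363),.063,.09,.045))
E
```

```text
time_s: 11.0
position: [0.4788, -0.2444, 0.1998]
tcp_rot: [[1.0, 0.0, -0.002], [0.0, -1.0, 0.001], [-0.002, -0.001, -1.0]]
force: [0.5, 0.8, -0.8]
opening: 0.63
grasp_force: 30.0
time_s: 11.67
position: [0.4799, -0.3608, 0.2002]
tcp_rot: [[1.0, 0.002, -0.002], [0.002, -1.0, 0.002], [-0.002, -0.002, -1.0]]
force: [-0.1, -0.2, -0.5]
opening: 0.627
grasp_force: 30.0
[ 0.47988514 -0.36081136  0.20023638]
C (4993, np.float64(0.073), array([ 0.5614, -0.3632]), array([0.054, 0.055]), array([0.055, 0.055]), 61.4)
```

View pics/wC.png

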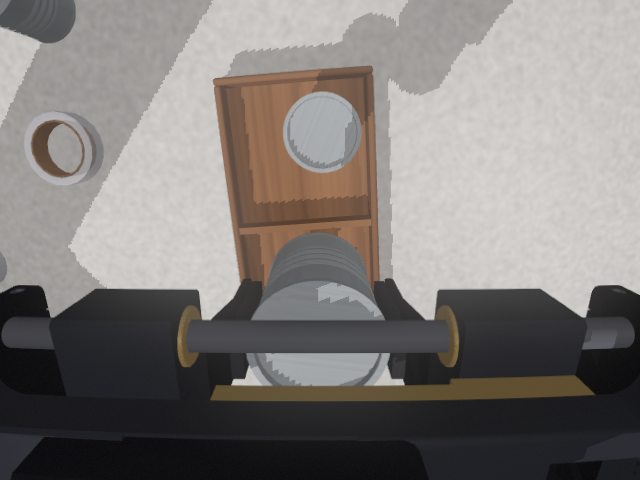

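The wrist view shows tin C at (322,132), upright in the bay, and tin B held squarely. Next I'll place it.

```bash
python3 -m handwheel '[[0.02,0,0,0,0,0],[0.045,0,0,0,0,0],[0.065,0,0,0,0,0],[0.076,0,0,0,0,0],[0.079,0,0,0,0,0],[0.079,0,-0.01,0,0,0],[0.079,0,-0.03,0,0,0],[0.079,0,-0.05,0,0,0]]'
python3 -m handwheel '[[0,0,-0.01,0,0,0],[0,0,-0.015,0,0,0],[0,0,-0.019,0,0,0],[0,0,-0.021,0,0,0],[0,0,-0.023,0,0,0],[0,0,-0.023,0,0,0],[0,0,-0.023,0,0,0],[0,0,-0.023,0,0,0]]'
```

```text
time_s: 12.38
position: [0.5587, -0.3621, 0.1507]
tcp_rot: [[1.0, 0.002, 0.0], [0.002, -1.0, -0.001], [0.0, 0.001, -1.0]]
force: [-0.1, -0.0, -0.6]
opening: 0.626
grasp_force: 30.0
time_s: 13.05
position: [0.5596, -0.3631, 0.1287]
tcp_rot: [[1.0, 0.001, 0.001], [0.001, -1.0, -0.001], [0.001, 0.001, -1.0]]
force: [0.3, 0.4, -0.5]
opening: 0.625
grasp_force: 30.0
```

```bash
python3 -m handwheel '[[0,0,-0.0005,0,0,0],[0,0,-0.001,0,0,0],[0,0,-0.001,0,0,0],[0,0,-0.0015,0,0,0],[0,0,-0.0015,0,0,0],[0,0,-0.0015,0,0,0],[0,0,-0.0015,0,0,0],[0,0,-0.0015,0,0,0]]'
python3 -m handwheel '[[0,0,0,0,0,0],[0,0,0,0,0,0],[0,0,0,0,0,0],[0,0,0,0,0,0],[0,0,0,0,0,0],[0,0,0,0,0,0],[0,0,0,0,0,0],[0,0,0,0,0,0]]' 1
python3 -m handwheel '[[0,0,0.01,0,0,0],[0,0,0.03,0,0,0],[0,0,0.05,0,0,0],[0,0,0.08,0,0,0],[-0.03,0.01,0.09,0,0,0],[-0.065,0.01,0.09,0,0,0],[-0.08,0.01,0.09,0,0,0],[-0.08,0.01,0.09,0,0,0]]'
python3 - <<'E'
from h import *
im,X,st=cloud("wrist"); print(st["position"])
print("B on C",find(X,(.561,-.363),.13,.16,.045),"C",find(X,(.561,-.363),.06,.1,.045))
im,X,st=cloud("top"); print("top B",find(X,(.558,-.363),.13,.16,.045))
E
```

```text
time_s: 13.72
position: [0.5595, -0.363, 0.1273]
tcp_rot: [[1.0, 0.001, 0.001], [0.001, -1.0, -0.001], [0.001, 0.001, -1.0]]
force: [-1.0, 0.8, 5.4]
opening: 0.628
grasp_force: 30.0
time_s: 14.38
position: [0.5593, -0.3628, 0.1263]
tcp_rot: [[1.0, 0.001, -0.0], [0.001, -1.0, 0.0], [-0.0, -0.0, -1.0]]
force: [-0.6, 0.7, 0.1]
opening: 0.992
grasp_force: 0.0
time_s: 15.05
position: [0.4762, -0.3521, 0.2176]
tcp_rot: [[1.0, -0.001, -0.002], [-0.001, -1.0, 0.001], [-0.002, -0.001, -1.0]]
force: [-0.3, -0.1, -0.1]
opening: 1.0
grasp_force: 0.0
[ 0.47622357 -0.35210883  0.21764884]
B on C (7923, np.float64(0.143), array([ 0.5609, -0.3628]), array([0.055, 0.055]), array([0.055, 0.055]), 34.3) C 0
top B (563, np.float64(0.142), array([ 0.5578, -0.3632]), array([0.053, 0.056]), array([0.055, 0.054]), 78.0)
```

```bash
python3 -m handwheel '[[0.01,0.015,0,0,0,0],[0.03,0.04,0,0,0,0],[0.055,0.07,0,0,0,0],[0.08,0.1,0,0,0,0],[0.105,0.13,0,0,0,0],[0.13,0.16,0,0,0,0],[0.155,0.19,0,0,0,0],[0.175,0.215,-0.01,0,0,0]]'
python3 -m handwheel '[[0.012,0.014,-0.02,0,0,0],[0.015,0.016,-0.03,0,0,0],[0.015,0.016,-0.04,0,0,0],[0.015,0.016,-0.04,0,0,0],[0.015,0.016,-0.04,0,0,0],[0.015,0.016,-0.04,0,0,0],[0.015,0.016,-0.04,0,0,0],[0.015,0.016,-0.04,0,0,0]]'
python3 - <<'E'
from h import *
im,X,st=cloud("wrist"); print(st["position"])
print("A",find(X,(.67,-.122),.058,.085,.045),"green",find(X,(.744,-.208),.05,.12,.045))
E
```

```text
time_s: 15.82
position: [0.659, -0.1353, 0.2085]
tcp_rot: [[1.0, 0.003, 0.007], [0.003, -1.0, -0.001], [0.007, 0.001, -1.0]]
force: [0.5, -0.3, 0.2]
opening: 0.998
grasp_force: 0.0
time_s: 16.48
position: [0.6695, -0.123, 0.1676]
tcp_rot: [[1.0, -0.001, 0.002], [-0.001, -1.0, -0.001], [0.002, 0.001, -1.0]]
force: [-0.3, 0.9, -0.1]
opening: 1.005
grasp_force: 0.0
[ 0.66945668 -0.12301805  0.16764532]
A (4879, np.float64(0.067), array([ 0.6712, -0.1214]), array([0.055, 0.054]), array([0.055, 0.055]), 42.2) green (5841, np.float64(0.067), array([ 0.744 , -0.2093]), array([0.053, 0.057]), array([0.045, 0.063]), 42.5)
```

```bash
python3 -m handwheel '[[0,0,-0.02,0,0,0],[0,0,-0.05,0,0,0],[0,0,-0.08,0,0,0],[0,0,-0.1,0,0,0],[0,0,-0.11,0,0,0],[0,0,-0.1155,0,0,0],[0,0,-0.1155,0,0,0],[0,0,-0.1155,0,0,0]]'
python3 -m handwheel '[[0,0,0,0,0,0],[0,0,0,0,0,0],[0,0,0,0,0,0],[0,0,0,0,0,0],[0,0,0,0,0,0],[0,0,0,0,0,0],[0,0,0,0,0,0],[0,0,0,0,0,0]]' -1
python3 -m handwheel '[[0,0,0,0,0,0],[0,0,0,0,0,0],[0,0,0.02,0,0,0],[0,0,0.05,0,0,0],[0,0,0.09,0,0,0],[0,0,0.13,0,0,0],[0,0,0.17,0,0,0],[0,0,0.2,0,0,0]]'
python3 -m handwheel '[[-0.01,-0.01,0.01,0,0,0],[-0.03,-0.03,0.02,0,0,0],[-0.05,-0.055,0.02,0,0,0],[-0.07,-0.08,0.02,0,0,0],[-0.095,-0.11,0.02,0,0,0],[-0.12,-0.14,0.02,0,0,0],[-0.145,-0.17,0.02,0,0,0],[-0.17,-0.2,0.02,0,0,0]]'
```

```text
time_s: 17.2
position: [0.6702, -0.1223, 0.0521]
tcp_rot: [[1.0, 0.001, 0.002], [0.001, -1.0, -0.001], [0.002, 0.001, -1.0]]
force: [0.1, 0.3, 0.3]
opening: 1.0
grasp_force: 0.0
time_s: 17.87
position: [0.6694, -0.1218, 0.0513]
tcp_rot: [[1.0, 0.001, 0.0], [0.001, -1.0, -0.0], [0.0, 0.0, -1.0]]
force: [-1.2, 0.2, 1.3]
opening: 0.633
grasp_force: 30.0
time_s: 18.53
position: [0.67, -0.122, 0.2542]
tcp_rot: [[1.0, 0.001, 0.003], [0.001, -1.0, -0.001], [0.003, 0.001, -1.0]]
force: [0.1, 0.7, -0.8]
opening: 0.634
grasp_force: 30.0
time_s: 19.2
position: [0.4965, -0.3225, 0.2692]
tcp_rot: [[1.0, 0.001, -0.003], [0.001, -1.0, 0.002], [-0.003, -0.002, -1.0]]
force: [0.5, -0.3, -1.0]
opening: 0.638
grasp_force: 30.0
```

```bash
python3 -m handwheel '[[0.015,-0.01,0,0,0,0],[0.035,-0.025,0,0,0,0],[0.05,-0.035,0,0,0,0],[0.06,-0.041,0,0,0,0],[0.06,-0.041,0,0,0,0],[0.06,-0.041,-0.015,0,0,0],[0.06,-0.041,-0.035,0,0,0],[0.06,-0.041,-0.05,0,0,0]]'
python3 -m handwheel '[[0,0,-0.01,0,0,0],[0,0,-0.015,0,0,0],[0,0,-0.019,0,0,0],[0,0,-0.021,0,0,0],[0,0,-0.0225,0,0,0],[0,0,-0.0225,0,0,0],[0,0,-0.0225,0,0,0],[0,0,-0.0225,0,0,0]]'
python3 -m handwheel '[[0,0,-0.0005,0,0,0],[0,0,-0.001,0,0,0],[0,0,-0.0015,0,0,0],[0,0,-0.002,0,0,0],[0,0,-0.002,0,0,0],[0,0,-0.002,0,0,0],[0,0,-0.002,0,0,0],[0,0,-0.002,0,0,0]]'
```

```text
time_s: 19.87
position: [0.5573, -0.3617, 0.2186]
tcp_rot: [[1.0, 0.001, -0.003], [0.001, -1.0, 0.003], [-0.003, -0.003, -1.0]]
force: [-1.6, 0.3, -1.3]
opening: 0.634
grasp_force: 30.0
time_s: 20.53
position: [0.5596, -0.363, 0.1992]
tcp_rot: [[1.0, 0.001, 0.001], [0.001, -1.0, -0.001], [0.001, 0.001, -1.0]]
force: [-0.4, -0.1, -1.0]
opening: 0.636
grasp_force: 30.0
time_s: 21.2
position: [0.5595, -0.3629, 0.1972]
tcp_rot: [[1.0, 0.001, 0.001], [0.001, -1.0, -0.001], [0.001, 0.001, -1.0]]
force: [-1.2, 1.2, 6.0]
opening: 0.632
grasp_force: 30.0
```

```bash
python3 -m handwheel '[[0,0,0,0,0,0],[0,0,0,0,0,0],[0,0,0,0,0,0],[0,0,0,0,0,0],[0,0,0,0,0,0],[0,0,0,0,0,0],[0,0,0,0,0,0],[0,0,0,0,0,0]]' 1
python3 -m handwheel '[[0,0,0.01,0,0,0],[0,0,0.03,0,0,0],[0,0,0.055,0,0,0],[0,0,0.08,0,0,0],[-0.01,0.01,0.09,0,0,0],[-0.035,0.03,0.09,0,0,0],[-0.05,0.05,0.09,0,0,0],[-0.05,0.06,0.09,0,0,0]]'
python3 - <<'E'
from h import *
im,X,st=cloud("wrist"); print(st["position"])
print("A top",find(X,(.561,-.363),.2,.23,.045))
im,X,st=cloud("top"); print("top A",find(X,(.558,-.363),.2,.23,.045))
im2,_=cams.capture("scene"); cv2.imwrite("pics/s2.png",im2)
E
```

```text
time_s: 21.87
position: [0.5593, -0.3628, 0.1963]
tcp_rot: [[1.0, 0.001, -0.0], [0.001, -1.0, 0.0], [-0.0, -0.0, -1.0]]
force: [-0.1, -0.8, -0.1]
opening: 0.998
grasp_force: 0.0
time_s: 22.53
position: [0.5064, -0.3003, 0.2875]
tcp_rot: [[1.0, 0.0, -0.002], [0.0, -1.0, 0.002], [-0.002, -0.002, -1.0]]
force: [-0.5, 0.7, 0.1]
opening: 1.0
grasp_force: 0.0
[ 0.50640146 -0.30033777  0.28753035]
A top (7175, np.float64(0.213), array([ 0.5613, -0.3626]), array([0.055, 0.055]), array([0.055, 0.055]), 47.7)
top A 0
```

View pics/s2.png

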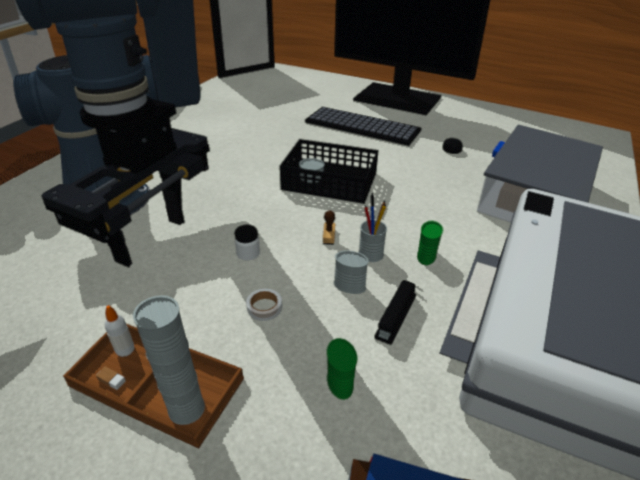

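The three tins stand in a straight column at (170,360), and the squat tin lies in the crate. The oval is left, at (350,270). I'll grip it along its long axis, because the gripper's body would hit the pencils the other way.

```bash
python3 -m handwheel '[[0.005,0.02,0,0,0,0.04],[0.02,0.05,0,0,0,0.09],[0.04,0.08,0,0,0,0.14],[0.055,0.11,0,0,0,0.19],[0.07,0.14,0,0,0,0.24],[0.085,0.17,0,0,0,0.29],[0.1,0.2,0,0,0,0.34],[0.115,0.23,0,0,0,0.39]]'
python3 -m handwheel '[[0.01,0.02,0,0,0,0.05],[0.02,0.04,-0.01,0,0,0.11],[0.03,0.06,-0.03,0,0,0.17],[0.042,0.073,-0.05,0,0,0.23],[0.042,0.073,-0.07,0,0,0.29],[0.042,0.073,-0.09,0,0,0.34],[0.042,0.073,-0.096,0,0,0.38],[0.042,0.073,-0.096,0,0,0.395]]'
python3 -m handwheel '[[0,0,0,0,0,0],[0,0,0,0,0,0],[0,0,0,0,0,0],[0,0,0,0,0,0],[0,0,0,0,0,0],[0,0,0,0,0,0],[0,0,0,0,0,0],[0,0,0,0,0,0]]'
python3 - <<'E'
from h import *
im,X,st=cloud("wrist"); print(st["position"],st["joint_positions"].round(1))
s=X[(X[:,2]>.055)&(X[:,2]<.085)&(np.hypot(X[:,0]-.667,X[:,1])<.05)]
print("oval",find(X,(.667,0),.055,.085,.05)); cv2.imwrite("pics/wO.png",im)
w,v=np.linalg.eigh(np.cov(s[:,:2].T)); print("long axis",np.degrees(np.arctan2(*v[::-1,1])))
E
```

```text
time_s: 23.35
position: [0.6267, -0.0722, 0.2865]
tcp_rot: [[0.707, 0.707, 0.002], [0.707, -0.707, -0.001], [0.001, 0.002, -1.0]]
force: [-0.3, 0.3, 0.6]
opening: 1.001
grasp_force: 0.0
time_s: 24.02
position: [0.6666, -0.0, 0.187]
tcp_rot: [[-0.004, 1.0, -0.004], [1.0, 0.004, 0.0], [0.0, -0.004, -1.0]]
force: [0.5, 0.4, -0.0]
opening: 0.999
grasp_force: 0.0
time_s: 24.68
position: [0.6663, 0.0002, 0.1907]
tcp_rot: [[0.0, 1.0, 0.0], [1.0, -0.0, -0.0], [-0.0, 0.0, -1.0]]
force: [0.1, -0.7, 1.5]
opening: 1.003
grasp_force: 0.0
[6.66332485e-01 1.52049918e-04 1.90691358e-01] [-9.6 37.  78.8 -0.  64.2 -9.6]
oval (3983, np.float64(0.067), array([0.6671, 0.    ]), array([0.063, 0.046]), array([0.063, 0.045]), 7.1)
long axis -172.96627939918065
```

View pics/wO.png

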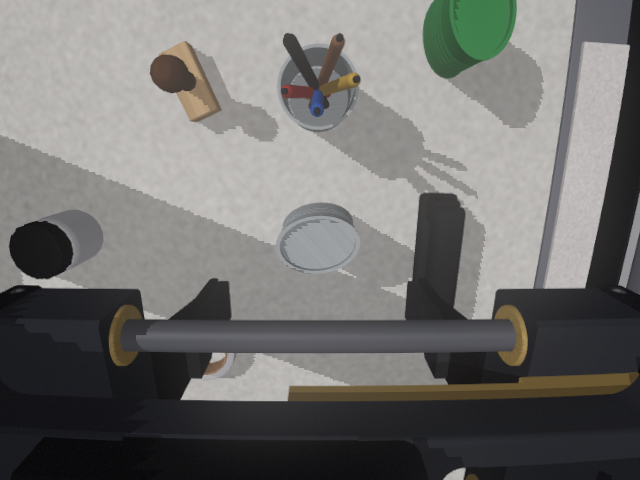

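```bash
python3 -c "
from h import *
print(np.array(cams.calibration('wrist')['tool_from_camera']).round(3))"
```

```text
[[-0.    -0.961 -0.276  0.076]
 [ 1.    -0.    -0.     0.001]
 [ 0.    -0.276  0.961 -0.138]
 [ 0.     0.     0.     1.   ]]
```

The wrist view shows the oval at (318,240) between the fingers, with the pencils clear. The camera housing also stays above the pencil tips.

```bash
python3 -m handwheel '[[0.001,0,-0.015,0,0,0.02],[0.001,0,-0.04,0,0,0.052],[0.001,0,-0.07,0,0,0.052],[0.001,0,-0.095,0,0,0.052],[0.001,0,-0.115,0,0,0.052],[0.001,0,-0.128,0,0,0.052],[0.001,0,-0.134,0,0,0.052],[0.001,0,-0.134,0,0,0.052]]'
python3 -m handwheel '[[0,0,0,0,0,0],[0,0,0,0,0,0],[0,0,0,0,0,0],[0,0,0,0,0,0],[0,0,0,0,0,0],[0,0,0,0,0,0],[0,0,0,0,0,0],[0,0,0,0,0,0]]' -1
python3 -m handwheel '[[0,0,0,0,0,0],[0,0,0,0,0,0],[0,0,0.02,0,0,0],[0,0,0.05,0,0,0],[0,0,0.08,0,0,0],[0,0,0.11,0,0,0],[0,0,0.14,0,0,0],[0,0,0.17,0,0,0]]'
```

```text
time_s: 25.4
position: [0.6666, 0.0003, 0.0551]
tcp_rot: [[-0.104, 0.995, -0.002], [0.995, 0.104, 0.0], [0.001, -0.002, -1.0]]
force: [0.3, 0.2, -0.2]
opening: 0.998
grasp_force: 0.0
time_s: 26.07
position: [0.6677, 0.0001, 0.0575]
tcp_rot: [[-0.104, 0.995, 0.001], [0.995, 0.104, -0.0], [-0.0, 0.001, -1.0]]
force: [-0.7, 0.5, 5.0]
opening: 0.722
grasp_force: 30.0
time_s: 26.73
position: [0.6669, 0.0003, 0.2274]
tcp_rot: [[-0.104, 0.995, -0.001], [0.995, 0.104, 0.0], [0.0, -0.001, -1.0]]
force: [0.5, -0.6, -1.0]
opening: 0.721
grasp_force: 30.0
```

```bash
python3 -m handwheel '[[-0.01,0.005,0.01,0,0,-0.03],[-0.03,0.025,0.02,0,0,-0.08],[-0.05,0.045,0.02,0,0,-0.13],[-0.07,0.07,0.02,0,0,-0.18],[-0.09,0.095,0.02,0,0,-0.23],[-0.105,0.12,0.02,0,0,-0.28],[-0.12,0.15,0.02,0,0,-0.33],[-0.13,0.18,0.02,0,0,-0.38]]'
python3 -m handwheel '[[-0.01,0.025,0,0,0,-0.05],[-0.02,0.05,0,0,0,-0.1],[-0.025,0.08,0,0,0,-0.15],[-0.03,0.11,0,0,0,-0.2],[-0.03,0.135,0,0,0,-0.25],[-0.03,0.155,0,0,0,-0.3],[-0.03,0.168,0,0,0,-0.34],[-0.03,0.171,0,0,0,-0.362]]'
python3 -m handwheel '[[0,0,-0.02,0,0,0],[0,0,-0.05,0,0,0],[0,0,-0.08,0,0,0],[0,0,-0.11,0,0,0],[0,0,-0.14,0,0,0],[0,0,-0.16,0,0,0],[0,0,-0.172,0,0,0],[0,0,-0.177,0,0,0]]'
```

```text
time_s: 27.4
position: [0.5352, 0.1811, 0.2462]
tcp_rot: [[0.614, 0.789, -0.002], [0.789, -0.614, -0.0], [-0.001, -0.001, -1.0]]
force: [0.4, 0.2, -1.4]
opening: 0.727
grasp_force: 30.0
time_s: 28.07
position: [0.5068, 0.3537, 0.246]
tcp_rot: [[0.982, 0.189, 0.0], [0.189, -0.982, 0.001], [0.0, -0.001, -1.0]]
force: [0.4, -0.0, -1.0]
opening: 0.717
grasp_force: 30.0
time_s: 28.73
position: [0.506, 0.3506, 0.067]
tcp_rot: [[0.982, 0.19, -0.004], [0.19, -0.982, -0.002], [-0.004, 0.001, -1.0]]
force: [0.2, -0.6, 0.0]
opening: 0.72
grasp_force: 30.0
```

```bash
python3 -m handwheel '[[0,0,-0.003,0,0,0],[0,0,-0.003,0,0,0],[0,0,-0.003,0,0,0],[0,0,-0.003,0,0,0],[0,0,-0.003,0,0,0],[0,0,-0.003,0,0,0],[0,0,-0.003,0,0,0],[0,0,-0.003,0,0,0]]' 
python3 -m handwheel '[[0,0,0,0,0,0],[0,0,0,0,0,0],[0,0,0,0,0,0],[0,0,0,0,0,0],[0,0,0,0,0,0],[0,0,0,0,0,0],[0,0,0,0,0,0],[0,0,0,0,0,0]]' 1
python3 -m handwheel '[[0,0,0.02,0,0,0],[0,0,0.05,0,0,0],[0,0,0.08,0,0,0],[0,0,0.11,0,0,0],[0,0,0.14,0,0,0],[0,0,0.17,0,0,0],[-0.02,-0.02,0.18,0,0,0],[-0.06,-0.05,0.18,0,0,0]]'
python3 -m handwheel '[[-0.02,-0.03,0,0,0,0],[-0.04,-0.06,0,0,0,0],[-0.05,-0.1,0,0,0,0],[-0.05,-0.13,0,0,0,0],[-0.05,-0.15,0,0,0,0],[-0.05,-0.16,0,0,0,0],[-0.05,-0.16,0,0,0,0],[-0.05,-0.16,0,0,0,0]]'
python3 - <<'E'
from h import *
im,X,st=cloud("top"); im2,_=cams.capture("scene")
print("oval",find(X,(.506,.351),.055,.09,.04)); print("squat",find(X,(.407,.331),.03,.055,.04)); print("col",find(X,(.558,-.363),.2,.23,.045))
for n,xy,lo,hi in(("pot",(.664,.11),.03,.08),("jar",(.433,-.009),.04,.08),("tape",(.548,-.127),.01,.03),("stamp",(.559,.122),.01,.08),("glue",(.394,-.324),.05,.13)): print(n,find(X,xy,lo,hi,.045))
cv2.imwrite("pics/end.png",np.hstack([cv2.resize(im,(400,300)),cv2.resize(im2,(400,300))]))
E
```

```text
time_s: 29.4
position: [0.5074, 0.3513, 0.0668]
tcp_rot: [[0.982, 0.19, 0.001], [0.19, -0.982, 0.0], [0.001, -0.0, -1.0]]
force: [0.2, -0.2, 0.1]
opening: 0.721
grasp_force: 30.0
time_s: 30.07
position: [0.5073, 0.3512, 0.0664]
tcp_rot: [[0.982, 0.19, -0.0], [0.19, -0.982, -0.0], [-0.0, 0.0, -1.0]]
force: [0.6, 0.8, 0.1]
opening: 0.999
grasp_force: 0.0
time_s: 30.73
position: [0.4591, 0.3079, 0.2504]
tcp_rot: [[0.982, 0.19, 0.013], [0.19, -0.982, 0.005], [0.014, -0.003, -1.0]]
force: [0.2, -0.2, -1.5]
opening: 1.003
grasp_force: 0.0
time_s: 31.4
position: [0.4044, 0.1464, 0.2466]
tcp_rot: [[0.982, 0.188, 0.001], [0.188, -0.982, 0.001], [0.001, -0.001, -1.0]]
force: [0.4, 0.9, -0.2]
opening: 1.0
grasp_force: 0.0
oval (477, np.float64(0.071), array([0.5059, 0.3515]), array([0.045, 0.064]), array([0.044, 0.064]), 9.0)
squat (341, np.float64(0.039), array([0.4063, 0.3429]), array([0.061, 0.042]), array([0.038, 0.063]), 80.1)
col (635, np.float64(0.212), array([ 0.558 , -0.3631]), array([0.053, 0.055]), array([0.055, 0.053]), 89.7)
pot (197, np.float64(0.064), array([0.6635, 0.1103]), array([0.054, 0.054]), array([0.054, 0.053]), 43.1)
jar (367, np.float64(0.059), array([ 0.4329, -0.009 ]), array([0.047, 0.047]), array([0.048, 0.046]), 44.3)
tape (327, np.float64(0.017), array([ 0.5479, -0.127 ]), array([0.065, 0.064]), array([0.064, 0.064]), 44.1)
stamp (292, np.float64(0.02), array([0.5584, 0.1226]), array([0.041, 0.061]), array([0.026, 0.058]), 23.6)
glue (200, np.float64(0.078), array([ 0.394 , -0.3241]), array([0.031, 0.032]), array([0.031, 0.031]), 83.9)
```

View pics/end.png

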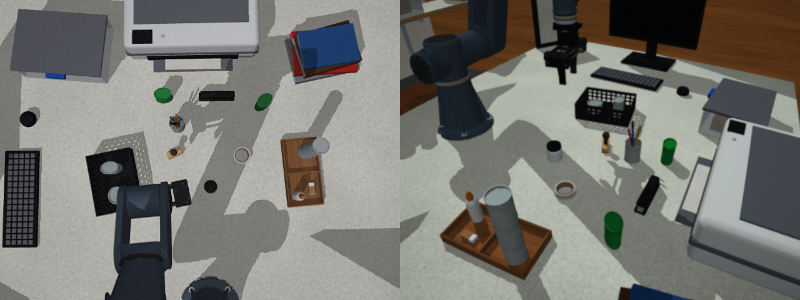

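The column stands straight in the bay and both odd tins are in the crate (top view around (110,170) and (113,195)). The loose things I re-measured (pot, jar, tape, stamp, glue bottle) have not moved.

```bash
python3 -c "
from rig import bot
print(bot.hand_in())"
```

```text
the job is handed in; nothing more can be done
None
```

I handed the job in at about 31 s: the three sound tins stand in one straight column in the bay, and the oval and squat tins are in the crate; the verdict was not shown.

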